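Press the window tin's lid home round its rim

TASK

The slip-on lid of the big round window tin sits crooked and half on. Starting at the red dot, run your closed fingertips clockwise (seen from above) all the way round the metal rim of the lid, pressing it down lightly as you go, until you are back at the dot and the lid is fully home all the way round. Keep off the glass in the middle, do not force, lift or shove the tin, and leave the other things where they are.

Things in the scene. Friction and masses are not known exactly. Their poses are not given: they have to be found in the camera images.
- tin: Round teal specimen tin holding dry shells, 176 mm across, standing loose on the bench, about 1.5 kg. Origin: centre of its underside, on the bench; z up. It turns with its lid: its x axis points to the side where the red dot is. A brass neck shows between lid and tin where the lid is not home.
- lid: The tin's bare aluminium slip-on lid, 176 mm across, skirt 20 mm deep, flat metal rim 40 to 88 mm from its centre. Origin: lid centre, level with the rim's top face. It can sink and rock on the neck, not turn. Fully home it is level with its origin 75 mm above the bench; at the start its centre stands 4 to 9 mm higher and it is tilted, the rim 2 to 11 mm above home.
- window: Thin domed glass window in the middle of the lid, 80 mm across, standing 1.5 mm above the rim's top face at its edge and 4 mm at its middle; not to be touched. Origin: its centre, level with the rim's top face.
- dot (a point): Red sticker dot, 16 mm across, on the top face of the lid's rim, 68 mm from the lid's centre: start and finish of the round. The lid fits tightly and stays where it is left: pressed here or elsewhere on the rim, that side goes down at about 5 to 7 N while the far side stays up, until it lands on a hardly yielding shoulder; a side that has landed must not be pressed harder to make the rest follow. More than 35 N dents the lid.
- rim60 (a point): Point on the top face of the lid's rim, 68 mm from the lid's centre, 60 degrees clockwise from the dot seen from above.
- rim120 (a point): Point on the top face of the lid's rim, 68 mm from the lid's centre, 120 degrees clockwise from the dot seen from above.
- rim180 (a point): Point on the top face of the lid's rim, 68 mm from the lid's centre, 180 degrees clockwise from the dot seen from above.
- rim240 (a point): Point on the top face of the lid's rim, 68 mm from the lid's centre, 240 degrees clockwise from the dot seen from above.
- rim300 (a point): Point on the top face of the lid's rim, 68 mm from the lid's centre, 300 degrees clockwise from the dot seen from above.
- jar: Bystander: amber glass jar with black cap, 76 mm across, 110 mm tall. Origin: centre of its underside.
- vial: Bystander: small glass vial with white cap, 30 mm across, 70 mm tall. Origin: centre of its underside.
- small_tin: Bystander: small closed window tin, 86 mm across, 40 mm tall. Origin: centre of its underside.
- forceps: Bystander: steel forceps, 125 mm long, 6 mm high, lying flat along their own x. Origin: under their middle.
There are look-alikes about, which are no part of the job. What is shaped like the tin but blue or pink is not meant.

How it is judged:
By the outcome, as a careful person would: the job done as asked, in the order asked, and still so for the second after the job is handed in, with the robot touching nothing.
It also fails if it takes over 72 s, if anything falls off the work surface, if the arm or the gripper's body presses on something with over 40 N, if the wrist force passes 120 N, or if a joint passes its speed limit or range.

ROBOT

A 7-joint arm with a two-finger parallel gripper is mounted at the origin on the work surface. World frame = base frame: x ahead of the robot, y to its left, z up, the work surface at z = 0. Lengths are in m, angles in rad, forces in N, time in s.
With the tool pointing down it reaches from about 0.35 to 0.9 m from the base axis. Payload 7.2 kg.
Tool frame: the origin (TCP) lies midway between the tips of the shut fingers; the grasp point (between the pads) lies 19 mm behind it; z points along the fingers, x is the direction in which the jaws open and shut, and the axes are right-handed (so a half turn about z gives the same grasp; the last joint's range is limited). The gripper opens to 88 mm and grips with 3 to 60 N. Pads are 20 mm wide; open, the fingers measure 115 mm over their backs; the gripper's body (75 mm by 178 mm) begins 61 mm behind the grasp point.
Start: joints at [1.159, 0.411, -0.013, 1.596, 0.006, 1.134, -0.082], TCP at [0.211, -0.588, 0.223] pointing down, gripper open.
Joint ranges: [-2.95, 2.95], [-0.29, 1.99], [-1.47, 1.44], [0.14, 2.54], [-1.03, 4.17], [0.13, 1.85], [-2.86, 2.86]. Speed limits (rad/s): [2.39, 2.39, 3.01, 3.01, 3.14, 3.14, 3.14].

INTERFACE

Orientations are given as [roll, pitch, yaw] about the fixed x, y, z axes, in that order (R = Rz(yaw) Ry(pitch) Rx(roll)).
In Python, from rig import env gives the robot as it stands. The module is installed in compiled form; this text tells all that it offers.
- The arm moves only by the tool send_rows, never from a script. Its argument "series" is one flat list of numbers, 6 for each row, row after row: the shift along the world's x, y, z in mm, then the turn, a rotation vector about the world's x, y, z in degrees. A call has 1 to 12 rows; each row is the pose to reach, as a shift and turn from the pose measured when the call began; what a row does not reach only later rows make up. A row lasts 1/12 s, in which the tool goes at most 41.7 mm and 7.16 degrees, less where a joint would pass 70% of its speed; a pose out of reach is approached as far as the arm can. A call with a gripper value outside its range is refused whole. "grip" is the gripper's target within -1 to 1 (shut at 1, half-way at 0, fully open at -1), set as the call begins (left out, the last holds). The fingers move at their own pace and stop on an object; the grip force is fixed at half the most. Time passes only in rows, so rows that repeat a pose let the fingers close. It gives the time, the measured TCP pose, the force and the opening at its end, in the units of the state.
- env.state(): the state, without advancing time (a new reading comes with each control period).
- env.read_camera(name): name is "side" or "top" or "wrist"; returns the picture (480x640x3 uint8, red, green, blue); there is no depth.
- env.camera_model(name): a dict with "intrinsics" (3x3 intrinsics, pixels), "xyz" and "rotation" of the camera in the world; the wrist camera has in their place "hand_eye" (4x4, takes a point from camera to tool coordinates, whose origin is the TCP and whose axes are the tool frame's). Camera axes: x right, y up, looking along -z (the intrinsics and any distortion apply to the point x, -y, -z); pixel columns grow to the right and rows downward; lengths in m; the calibration is good to about 2 mm. A picture is of the moment at which its call begins: read the wrist's pose just before it. camera_model takes no time and is no camera call.
- env.finish_job(): hands the job in, once; it reports no verdict.
Trained networks look in the newest picture that a camera, given by its name, has taken for a name from the list of things; names that differ only in an ending like _2 or _b are one class to them, and where a whole thing is asked for, a point or a joint stands for the part that bears it (a point fixed in the world has none). Each returns a list of dicts, best first, with "score" (0 to 1); they miss things now and then, are a little off and sometimes report something else, mostly with a low value. They report only what shows in the picture. A call takes as long as a camera call. They do not tell look-alikes from the thing itself.
- env.look_for(camera, target): "extent" ([left, top, width, height] in pixels, round what is visible of it).
- env.regions_of(camera, target): "mask" (480x640 bool, what is visible of it) and "extent" ([left, top, width, height] in pixels, round what is visible of it).
The state is a dict: "time": time; "joint_positions": joint angles; "dq": joint speeds; "joint_efforts": joint torques, N m; "eef_pos": TCP position; "tool_rot": TCP orientation; "contact_force": force on the tool from outside, world axes, zero at the start; "wrist_torque": the same for the moment, N m; "width": finger opening in m.
Only numpy, scipy, OpenCV 4.12 (cv2) and the standard library are available. Lean on these libraries where they do the work, as an engineer would, in place of code of your own. Each camera call takes 0.05 s, during which the arm holds its last target. There are 200 camera calls.

## Working session

There is one attempt and no reset: what is moved stays moved. The work goes in short steps, Python scripts to look and compute and a tool call to move; the robot and the scene stay as the last step left them, time stands still between calls to the robot, and variables do not carry over. Pictures are saved under pics/ and viewed, about 8 in all and at most 12, crops included, and the job is handed in when it is done.

Besides the shell and the picture viewer there is one more tool, called after "Emit:" by a JSON object that holds its "fn" and its "kwargs", one argument or row to a line. send_rows: Moves the arm, as the interface text tells. Its arguments: {"type":"object","properties":{"series":{"type":"array","items":{"type":"number"}},"grip":{"type":"number"}},"required":["series"]}

```bash
mkdir -p pics; python3 - <<'E'
from rig import env
import cv2,numpy as np
s=env.state();print(s)
for c in ["top","side"]:
    im=env.read_camera(c);cv2.imwrite(f"pics/{c}0.png",im[:,:,::-1])
    m=env.camera_model(c);print(c,m)
    for t in ["tin","lid","dot","window"]:
        print(t,[(round(d["score"],2),np.round(d["extent"],1).tolist()) for d in env.look_for(c,t)][:4])
E
```

```text
{'time': 0.0, 'joint_positions': array([ 1.15879258,  0.41188822, -0.01272008,  1.59700637,  0.00558209,
        1.1342826 , -0.08220087]), 'dq': array([ 8.81556250e-04,  8.97086436e-04,  3.09964841e-04, -8.74106510e-05,
       -8.91148837e-04, -1.32900630e-03,  1.15734241e-03]), 'joint_efforts': array([ 4.27816922e-04, -5.87942398e+01,  6.42179120e-01, -2.91084105e+01,
       -5.36509731e-02,  1.80992635e-02,  1.37922443e-04]), 'eef_pos': array([ 0.21047815, -0.58797995,  0.22183172]), 'tool_rot': array([ 3.14150261e+00,  1.54660406e-03, -1.22696927e+00]), 'contact_force': array([-0.0435891 , -0.2350819 ,  0.98184665]), 'wrist_torque': array([-0.02532644,  0.04414952,  0.02587557]), 'width': 0.08766161614152566}
top {'intrinsics': array([[503.23933249,   0.        , 319.91906439],
       [  0.        , 503.23933249, 242.46431918],
       [  0.        ,   0.        ,   1.        ]]), 'xyz': array([0.32617876, 0.00958711, 1.14959137]), 'rotation': array([ 0.19094382,  0.00285186, -1.55266421])}
tin [(0.89, [271.1, 194.0, 76.5, 86.0]), (0.84, [367.0, 298.9, 86.1, 80.9]), (0.72, [171.6,
[... 449 characters left out ...]
     , 448.02355153, 237.11755975],
       [  0.        ,   0.        ,   1.        ]]), 'xyz': array([ 0.45600045, -0.54221156,  0.71784779]), 'rotation': array([ 0.73000185,  0.01214146, -0.18451721])}
tin [(0.72, [153.2, 310.9, 116.5, 120.4]), (0.72, [419.6, 276.0, 24.0, 31.3]), (0.65, [347.4, 127.5, 79.7, 73.6]), (0.59, [277.4, 200.7, 90.0, 90.6])]
lid [(0.91, [352.8, 125.9, 73.7, 54.9]), (0.63, [276.7, 205.3, 90.5, 71.8]), (0.55, [151.7, 310.1, 113.3, 107.5])]
dot [(0.88, [151.9, 310.0, 116.9, 109.1]), (0.75, [274.9, 201.8, 92.1, 72.0]), (0.64, [348.9, 128.8, 79.0, 54.3])]
window [(0.86, [296.5, 218.7, 44.6, 31.3]), (0.83, [181.9, 330.0, 50.8, 49.9]), (0.76, [368.2, 140.9, 36.1, 19.3])]
```

View pics/top0.png

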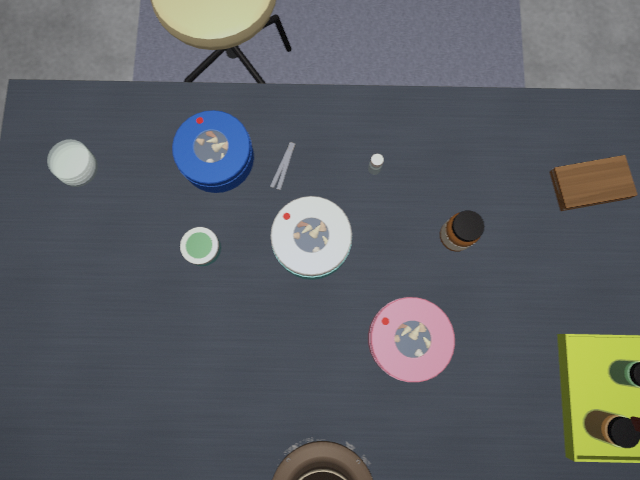

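View pics/side0.png

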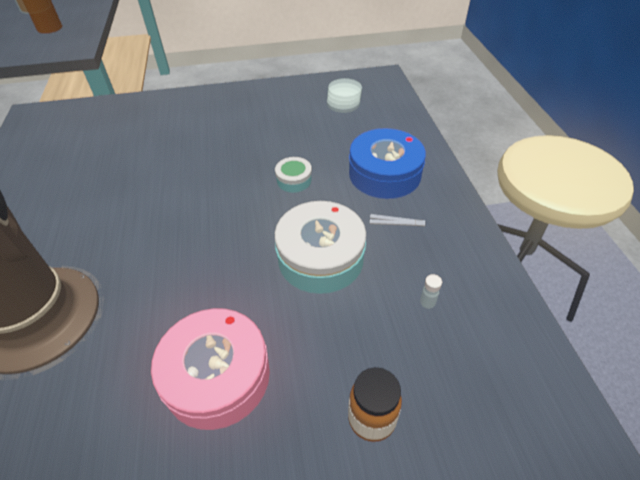

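The bare aluminium lid on the teal tin is at about (311,237) in the top picture, with its dot at (287,216). The blue tin (212,150) and pink tin (412,340) are the look-alikes. In the side picture the lid is at (320,238) and the dot at (335,209).

```bash
cat > h.py <<'E'
from rig import env
import cv2,numpy as np
from scipy.spatial.transform import Rotation as Ro
def pose(c,s=None):
    m=env.camera_model(c);K=m["intrinsics"]
    if c=="wrist":
        R=Ro.from_euler("xyz",s["tool_rot"]).as_matrix();H=m["hand_eye"]
        return K,R@H[:3,:3],s["eef_pos"]+R@H[:3,3]
    return K,Ro.from_euler("xyz",m["rotation"]).as_matrix(),m["xyz"]
def ray(p,uv):
    K,R,t=p;d=np.linalg.inv(K)@[uv[0],uv[1],1];return t,R@(d*[1,-1,-1])
def onz(p,uv,z):
    t,d=ray(p,uv);return t+d*(z-t[2])/d[2]
def tri(a,b):
    A=np.zeros((3,3));y=np.zeros(3)
    for t,d in (a,b):
        d=d/np.linalg.norm(d);P=np.eye(3)-np.outer(d,d);A+=P;y+=P@t
    return np.linalg.solve(A,y)
def red(im,box):
    x,y,w,h=map(int,box);h_=cv2.cvtColor(im,cv2.COLOR_RGB2HSV)
    m=((h_[...,0]<8)|(h_[...,0]>172))&(h_[...,1]>150)&(h_[...,2]>100)
    k=np.zeros_like(m);k[y:y+h,x:x+w]=1;v,u=np.nonzero(m&k);return np.array([u.mean(),v.mean()]),len(u)
def mask_at(c,t,uv):
    for d in env.regions_of(c,t):
        x,y,w,h=d["extent"]
        if x<uv[0]<x+w and y<uv[1]<y+h and d["mask"][int(uv[1]),int(uv[0])]: return d
def ell(mask):
    cs,_=cv2.findContours(mask.astype(np.uint8),0,1);return cv2.fitEllipse(max(cs,key=len))
E
python3 - <<'E'
from h import *
D={};W={};L={}
for c,box,uv in (("top",(270,195,85,85),(311,237)),("side",(274,200,92,75),(320,235))):
    im=env.read_camera(c);p=pose(c)
    r,n=red(im,box);D[c]=ray(p,r);print(c,"dot",r,n,onz(p,r,.08))
    w=mask_at(c,"window",uv)
    if w: e=ell(w["mask"]);W[c]=ray(p,e[0]);print("win",e,onz(p,e[0],.082))
    l=mask_at(c,"lid",uv)
    if l: e=ell(l["mask"]);L[c]=ray(p,e[0]);print("lid",e,l["score"],onz(p,e[0],.08))
for n,q in (("dot",D),("win",W),("lid",L)):
    if len(q)==2: print(n,tri(*q.values()))
print(env.camera_model("wrist"))
E
```

```text
top dot [286.24 215.68] 25 [0.59121652 0.09113619 0.08      ]
win ((310.0450134277344, 234.2676239013672), (34.13081359863281, 34.47085952758789), 55.07444763183594) [0.55017187 0.03810141 0.082     ]
lid ((310.5025939941406, 235.40977478027344), (79.73458862304688, 80.7662124633789), 103.27388000488281) 0.82 [0.54807628 0.03710626 0.08      ]
side dot [334.66666667 209.06666667] 15 [0.5891675  0.09088558 0.08      ]
win ((319.6121826171875, 232.14501953125), (30.219877243041992, 40.609615325927734), 91.0210189819336) [0.54774476 0.03271245 0.082     ]
lid ((319.8230285644531, 238.07435607910156), (73.57736206054688, 90.94389343261719), 89.348388671875) 0.65 [0.54570367 0.01935669 0.08      ]
dot [0.59016454 0.09106891 0.08009957]
win [0.54994214 0.03814304 0.07639044]
lid [0.55036572 0.03747225 0.05995787]
{'intrinsics': array([[380.12908532,   0.        , 320.60165379],
       [  0.        , 380.12908532, 239.2430122 ],
       [  0.        ,   0.        ,   1.        ]]), 'hand_eye': array([[ 9.99999204e-01, -1.55293403e-04,  1.25215783e-03,
         1.66398409e-03],
       [ 1.83232208e-04, -9.64003533e-01, -2.65889366e-01,
        -7.31244889e-02],
       [ 1.24837544e-03,  2.65889384e-01, -9.64002737e-01,
        -1.61984952e-01],
       [ 0.00000000e+00,  0.00000000e+00,  0.00000000e+00,
         1.00000000e+00]])}
```

Emit:
{"fn": "send_rows", "kwargs": {
  "series": [15, 27, 0, 0, 0, 0, 33, 60, 0, 0, 0, 0, 52, 94, 0, 0, 0, 0, 71, 128, 0, 0, 0, 0, 90, 162, 0, 0, 0, 0, 109, 196, 0, 0, 0, 0, 128, 230, 0, 0, 0, 0, 147, 264, 0, 0, 0, 0, 166, 298, 0, 0, 0, 0, 185, 332, 0, 0, 0, 0, 204, 366, 0, 0, 0, 0, 223, 400, 0, 0, 0, 0],
  "grip": 1
}}

```text
time: 1.8
eef_pos: [0.4343, -0.1868, 0.2231]
tool_rot: [-3.141, -0.001, -1.227]
contact_force: [0.9, 0.3, -0.7]
width: 0.0112
```

```bash
python3 -c "
from h import *
s=env.state();print(s['time'],s['eef_pos'],s['contact_force'],s['width'],s['dq'])"
```

```text
1.8 [ 0.43429775 -0.1867664   0.22310605] [ 0.9219489   0.26547438 -0.65133085] 0.011207721891147507 [-0.67433055  0.08896653 -0.35757612 -0.0921986   0.09102417  0.01917581
 -1.06161206]
```

Emit:
{"fn": "send_rows", "kwargs": {
  "series": [18, 33, 0, 0, 0, 0, 37, 66, 0, 0, 0, 0, 55, 99, -5, 0, 0, 0, 74, 132, -12, 0, 0, 0, 92, 165, -20, 0, 0, 0, 110, 198, -30, 0, 0, 0, 129, 231, -40, 0, 0, 0, 145, 260, -50, 0, 0, 0, 156, 278, -55, 0, 0, 0, 156, 278, -60, 0, 0, 0, 156, 278, -60, 0, 0, 0, 156, 278, -60, 0, 0, 0]
}}

```text
time: 2.8
eef_pos: [0.5898, 0.0902, 0.1627]
tool_rot: [3.141, -0.001, -1.228]
contact_force: [-0.6, -0.8, 0.6]
width: 0.0003
```

```bash
python3 - <<'E'
from h import *
s=env.state();im=env.read_camera("wrist");cv2.imwrite("pics/w1.png",im[:,:,::-1])
print(s['time'],s['eef_pos'],s['contact_force'],s['width'])
p=pose("wrist",s)
r,n=red(im,(0,0,640,480));print("dot",r,n,onz(p,r,.081))
for t in ("window","lid"):
  for d in env.regions_of("wrist",t)[:2]:
    e=ell(d["mask"]);print(t,d["score"],d["extent"],e,onz(p,e[0],.082))
E
```

```text
2.8 [0.58983351 0.09018301 0.16271714] [-0.58700865 -0.75294221  0.56186932] 0.00025541908668376813
dot [321.24929972 247.11764706] 357 [0.59082807 0.08853563 0.081     ]
window 0.57 [343.4, 272.9, 84.0, 48.5] ((383.87799072265625, 297.2666931152344), (48.31202697753906, 91.0369873046875), 97.9151611328125) [0.57158819 0.03566942 0.082     ]
lid 0.65 [248.4, 194.7, 249.9, 222.9] ((385.7327575683594, 274.3258056640625), (149.69580078125, 252.90521240234375), 97.93451690673828) [0.58766815 0.04086589 0.082     ]
lid 0.57 [24.1, 0.0, 226.3, 50.6] ((143.74884033203125, 21.464908599853516), (53.823570251464844, 230.0484161376953), 91.1230697631836) [0.68376605 0.22951279 0.082     ]
```

View pics/w1.png

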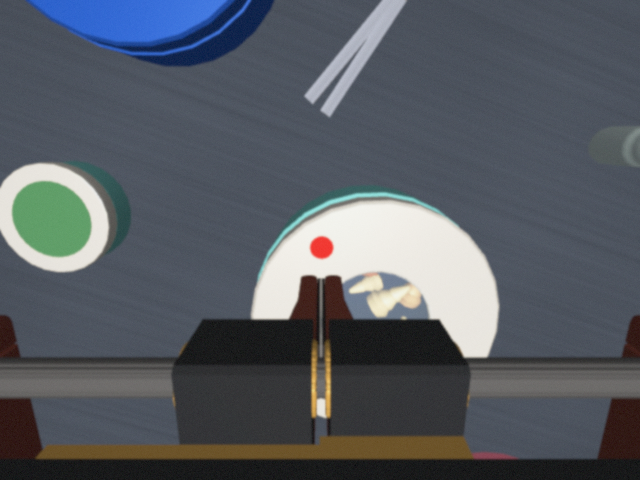

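The wrist picture shows the dot at (321,247), just ahead of the shut tips (321,280). It back-projects to within 2 mm of the TCP position, so I'm descending.

Emit:
{"fn": "send_rows", "kwargs": {
  "series": [0, 0, -8, 0, 0, 0, 0, 0, -18, 0, 0, 0, 0, 0, -28, 0, 0, 0, 0, 0, -38, 0, 0, 0, 0, 0, -48, 0, 0, 0, 0, 0, -58, 0, 0, 0, 0, 0, -65, 0, 0, 0, 0, 0, -70, 0, 0, 0, 0, 0, -72, 0, 0, 0, 0, 0, -73, 0, 0, 0, 0, 0, -73, 0, 0, 0]
}}

```text
time: 3.87
eef_pos: [0.5905, 0.0897, 0.0908]
tool_rot: [-3.14, -0.002, -1.229]
contact_force: [-0.6, 0.1, -0.3]
width: 0.0002
```

Emit:
{"fn": "send_rows", "kwargs": {
  "series": [0, 0, -1, 0, 0, 0, 0, 0, -2, 0, 0, 0, 0, 0, -3, 0, 0, 0, 0, 0, -4, 0, 0, 0]
}}

```text
time: 4.2
eef_pos: [0.5906, 0.0897, 0.0869]
tool_rot: [-3.14, -0.002, -1.229]
contact_force: [0.1, 0.9, -0.9]
width: 0.0006
```

Emit:
{"fn": "send_rows", "kwargs": {
  "series": [0, 0, -1, 0, 0, 0, 0, 0, -2, 0, 0, 0, 0, 0, -3, 0, 0, 0]
}}

```text
time: 4.45
eef_pos: [0.5906, 0.0897, 0.0839]
tool_rot: [-3.14, -0.002, -1.229]
contact_force: [1.3, -0.1, -1.0]
width: 0.0002
```

Emit:
{"fn": "send_rows", "kwargs": {
  "series": [0, 0, -1, 0, 0, 0, 0, 0, -2, 0, 0, 0]
}}

```text
time: 4.62
eef_pos: [0.5907, 0.0898, 0.082]
tool_rot: [-3.14, -0.002, -1.229]
contact_force: [-2.3, -0.2, 6.1]
width: 0.0005
```

Emit:
{"fn": "send_rows", "kwargs": {
  "series": [0, 0, -1, 0, 0, 0, 0, 0, -2, 0, 0, 0]
}}

```text
time: 4.78
eef_pos: [0.5907, 0.0898, 0.0805]
tool_rot: [-3.14, -0.002, -1.229]
contact_force: [-2.8, -0.5, 6.9]
width: 0.0006
```

Emit:
{"fn": "send_rows", "kwargs": {
  "series": [0, 0, -1, 0, 0, 0]
}}

```text
time: 4.87
eef_pos: [0.5906, 0.0899, 0.08]
tool_rot: [-3.14, -0.002, -1.229]
contact_force: [-2.8, -0.6, 5.7]
width: 0.0004
```

Emit:
{"fn": "send_rows", "kwargs": {
  "series": [0, 0, -1, 0, 0, 0]
}}

```text
time: 4.95
eef_pos: [0.5906, 0.0899, 0.0795]
tool_rot: [-3.14, -0.003, -1.229]
contact_force: [-2.4, 0.0, 6.1]
width: 0.0008
```

Emit:
{"fn": "send_rows", "kwargs": {
  "series": [0, 0, -1, 0, 0, 0, 0, 0, -2, 0, 0, 0]
}}

```text
time: 5.12
eef_pos: [0.5906, 0.0899, 0.0782]
tool_rot: [-3.139, -0.003, -1.229]
contact_force: [-2.5, 0.0, 6.0]
width: 0.001
```

Emit:
{"fn": "send_rows", "kwargs": {
  "series": [0, 0, -1, 0, 0, 0, 0, 0, -2, 0, 0, 0]
}}

```text
time: 5.28
eef_pos: [0.5906, 0.0899, 0.0768]
tool_rot: [-3.139, -0.003, -1.229]
contact_force: [-1.8, -0.6, 6.4]
width: 0.0009
```

Emit:
{"fn": "send_rows", "kwargs": {
  "series": [0, 0, -1, 0, 0, 0]
}}

```text
time: 5.37
eef_pos: [0.5906, 0.0899, 0.0763]
tool_rot: [-3.139, -0.003, -1.229]
contact_force: [-1.1, -0.4, 6.1]
width: 0.0
```

Emit:
{"fn": "send_rows", "kwargs": {
  "series": [0, 0, -1, 0, 0, 0]
}}

```text
time: 5.45
eef_pos: [0.5906, 0.0899, 0.0759]
tool_rot: [-3.139, -0.004, -1.229]
contact_force: [-1.9, -1.0, 6.3]
width: 0.0006
```

Emit:
{"fn": "send_rows", "kwargs": {
  "series": [0, 0, -1, 0, 0, 0]
}}

```text
time: 5.53
eef_pos: [0.5906, 0.0899, 0.0755]
tool_rot: [-3.139, -0.004, -1.229]
contact_force: [-2.5, -0.3, 6.1]
width: 0.0002
```

Emit:
{"fn": "send_rows", "kwargs": {
  "series": [0, 0, -1, 0, 0, 0]
}}

```text
time: 5.62
eef_pos: [0.5906, 0.0899, 0.075]
tool_rot: [-3.139, -0.004, -1.23]
contact_force: [-2.7, -0.6, 6.9]
width: 0.0004
```

Emit:
{"fn": "send_rows", "kwargs": {
  "series": [0, 0, -0.8, 0, 0, 0]
}}

```text
time: 5.7
eef_pos: [0.5906, 0.0899, 0.0748]
tool_rot: [-3.139, -0.005, -1.229]
contact_force: [-2.3, -0.6, 6.2]
width: 0.0007
```

Emit:
{"fn": "send_rows", "kwargs": {
  "series": [0, 0, -0.8, 0, 0, 0]
}}

```text
time: 5.78
eef_pos: [0.5906, 0.0899, 0.0746]
tool_rot: [-3.139, -0.005, -1.23]
contact_force: [-1.8, -1.0, 7.2]
width: 0.0004
```

Emit:
{"fn": "send_rows", "kwargs": {
  "series": [0, 0, -1.2, 0, 0, 0, 0, 0, -1.2, 0, 0, 0]
}}

```text
time: 5.95
eef_pos: [0.5906, 0.0899, 0.0741]
tool_rot: [-3.139, -0.005, -1.23]
contact_force: [-2.3, -0.2, 7.8]
width: 0.0004
```

Emit:
{"fn": "send_rows", "kwargs": {
  "series": [0, 0, -1.2, 0, 0, 0, 0, 0, -1.2, 0, 0, 0]
}}

```text
time: 6.12
eef_pos: [0.5906, 0.0899, 0.074]
tool_rot: [-3.138, -0.006, -1.23]
contact_force: [-4.4, -1.5, 10.4]
width: 0.0008
```

```bash
cat > g.py <<'E'
import sys
from h import *
a0,n,st,zt=map(float,sys.argv[1:5])   # start angle done (deg cw from dot), rows, step, target z mm
s=env.state();p=s["eef_pos"]*1000
rv=np.degrees((Ro.from_euler("xyz",[np.pi,0,-1.227])*Ro.from_euler("xyz",s["tool_rot"]).inv()).as_rotvec()).round(1)
o=p[:2]-[549,37];print("r",np.hypot(*o).round(1),"cw",((51.8-np.degrees(np.arctan2(o[1],o[0])))%360).round(1),"F",s["contact_force"].round(1),"z",p[2].round(2))
for i in range(1,int(n)+1):
    f=np.radians(51.8-a0-st*i);t=np.array([549+68*np.cos(f),37+68*np.sin(f),zt])
    print(*[f"{v:g}," for v in (t-p).round(1)],*[f"{v:g}," for v in rv],end=" ")
E
python3 g.py 0 12 3 73
```

```text
r 67.3 cw 0.0 F [-4.4 -1.5 10.4] z 74.0
3.2, -1.7, -1, 0.3, 0.3, 0.2, 5.8, -4.1, -1, 0.3, 0.3, 0.2, 8.3, -6.7, -1, 0.3, 0.3, 0.2, 10.6, -9.3, -1, 0.3, 0.3, 0.2, 12.8, -12.1, -1, 0.3, 0.3, 0.2, 14.9, -15, -1, 0.3, 0.3, 0.2, 16.8, -18, -1, 0.3, 0.3, 0.2, 18.5, -21.1, -1, 0.3, 0.3, 0.2, 20.1, -24.3, -1, 0.3, 0.3, 0.2, 21.5, -27.6, -1, 0.3, 0.3, 0.2, 22.8, -30.9, -1, 0.3, 0.3, 0.2, 23.8, -34.3, -1, 0.3, 0.3, 0.2,
```

Emit:
{"fn": "send_rows", "kwargs": {
  "series": [3.2, -1.7, -1, 0.3, 0.3, 0.2, 5.8, -4.1, -1, 0.3, 0.3, 0.2, 8.3, -6.7, -1, 0.3, 0.3, 0.2, 10.6, -9.3, -1, 0.3, 0.3, 0.2, 12.8, -12.1, -1, 0.3, 0.3, 0.2, 14.9, -15, -1, 0.3, 0.3, 0.2]
}}

```text
time: 6.62
eef_pos: [0.606, 0.0769, 0.0741]
tool_rot: [-3.139, 0.003, -1.225]
contact_force: [-1.8, 3.9, 7.9]
width: 0.0006
```

```bash
python3 g.py 18 8 3 73
```

```text
r 69.6 cw 16.8 F [-1.8  3.9  7.9] z 74.13
1.4, -5.1, -1.1, -0.2, 0.1, -0.1, 3.1, -8.2, -1.1, -0.2, 0.1, -0.1, 4.7, -11.4, -1.1, -0.2, 0.1, -0.1, 6.1, -14.7, -1.1, -0.2, 0.1, -0.1, 7.3, -18, -1.1, -0.2, 0.1, -0.1, 8.4, -21.4, -1.1, -0.2, 0.1, -0.1, 9.3, -24.8, -1.1, -0.2, 0.1, -0.1, 10, -28.3, -1.1, -0.2, 0.1, -0.1,
```

Emit:
{"fn": "send_rows", "kwargs": {
  "series": [1.4, -5.1, -1.1, -0.2, 0.1, -0.1, 3.1, -8.2, -1.1, -0.2, 0.1, -0.1, 4.7, -11.4, -1.1, -0.2, 0.1, -0.1, 6.1, -14.7, -1.1, -0.2, 0.1, -0.1, 7.3, -18, -1.1, -0.2, 0.1, -0.1, 8.4, -21.4, -1.1, -0.2, 0.1, -0.1, 9.3, -24.8, -1.1, -0.2, 0.1, -0.1, 10, -28.3, -1.1, -0.2, 0.1, -0.1]
}}

```text
time: 7.28
eef_pos: [0.6175, 0.0516, 0.0748]
tool_rot: [-3.138, 0.002, -1.225]
contact_force: [-0.5, 6.1, 10.6]
width: 0.0005
```

```bash
python3 g.py 42 8 3 73
```

```text
r 70.0 cw 39.8 F [-0.5  6.1 10.6] z 74.84
-1, -6.6, -1.8, -0.2, 0.2, -0.1, -0.7, -10.1, -1.8, -0.2, 0.2, -0.1, -0.5, -13.7, -1.8, -0.2, 0.2, -0.1, -0.6, -17.2, -1.8, -0.2, 0.2, -0.1, -0.8, -20.8, -1.8, -0.2, 0.2, -0.1, -1.2, -24.3, -1.8, -0.2, 0.2, -0.1, -1.8, -27.8, -1.8, -0.2, 0.2, -0.1, -2.6, -31.3, -1.8, -0.2, 0.2, -0.1,
```

Emit:
{"fn": "send_rows", "kwargs": {
  "series": [-0.5, -1, -1.5, -0.2, 0.2, -0.1, -0.5, -2, -1.5, -0.2, 0.2, -0.1, -0.5, -3, -1.5, -0.2, 0.2, -0.1, -0.5, -4, -1.5, -0.2, 0.2, -0.1]
}}

```text
time: 7.62
eef_pos: [0.6179, 0.0503, 0.0749]
tool_rot: [-3.139, 0.002, -1.225]
contact_force: [-1.1, 4.8, 8.8]
width: 0.0006
```

```bash
python3 g.py 43 12 2 73
```

```text
r 70.2 cw 40.9 F [-1.1  4.8  8.8] z 74.91
-1.4, -5.2, -1.9, -0.1, 0.1, -0.1, -1.2, -7.6, -1.9, -0.1, 0.1, -0.1, -1, -9.9, -1.9, -0.1, 0.1, -0.1, -0.9, -12.3, -1.9, -0.1, 0.1, -0.1, -1, -14.7, -1.9, -0.1, 0.1, -0.1, -1, -17.1, -1.9, -0.1, 0.1, -0.1, -1.2, -19.4, -1.9, -0.1, 0.1, -0.1, -1.5, -21.8, -1.9, -0.1, 0.1, -0.1, -1.8, -24.1, -1.9, -0.1, 0.1, -0.1, -2.2, -26.5, -1.9, -0.1, 0.1, -0.1, -2.7, -28.8, -1.9, -0.1, 0.1, -0.1, -3.3, -31.1, -1.9, -0.1, 0.1, -0.1,
```

Emit:
{"fn": "send_rows", "kwargs": {
  "series": [-1.4, -5.2, -1.9, -0.1, 0.1, -0.1, -1.2, -7.6, -1.9, -0.1, 0.1, -0.1, -1, -9.9, -1.9, -0.1, 0.1, -0.1, -0.9, -12.3, -1.9, -0.1, 0.1, -0.1, -1, -14.7, -1.9, -0.1, 0.1, -0.1, -1, -17.1, -1.9, -0.1, 0.1, -0.1, -1.2, -19.4, -1.9, -0.1, 0.1, -0.1, -1.5, -21.8, -1.9, -0.1, 0.1, -0.1]
}}

```text
time: 8.28
eef_pos: [0.619, 0.0324, 0.0756]
tool_rot: [-3.133, 0.003, -1.225]
contact_force: [1.9, 6.5, 11.0]
width: 0.0007
```

```bash
python3 g.py 59 12 2 73
```

```text
r 70.2 cw 55.5 F [ 1.9  6.5 11. ] z 75.56
-2.9, -6.3, -2.6, -0.3, 0.4, -0.1, -3.3, -8.7, -2.6, -0.3, 0.4, -0.1, -3.8, -11, -2.6, -0.3, 0.4, -0.1, -4.4, -13.3, -2.6, -0.3, 0.4, -0.1, -5.1, -15.6, -2.6, -0.3, 0.4, -0.1, -5.8, -17.8, -2.6, -0.3, 0.4, -0.1, -6.6, -20, -2.6, -0.3, 0.4, -0.1, -7.5, -22.2, -2.6, -0.3, 0.4, -0.1, -8.5, -24.4, -2.6, -0.3, 0.4, -0.1, -9.5, -26.5, -2.6, -0.3, 0.4, -0.1, -10.7, -28.6, -2.6, -0.3, 0.4, -0.1, -11.9, -30.7, -2.6, -0.3, 0.4, -0.1,
```

Emit:
{"fn": "send_rows", "kwargs": {
  "series": [0, 0, -1, -0.3, 0.4, -0.1, 0, 0, -1.5, -0.3, 0.4, -0.1, 0, 0, -1.5, -0.3, 0.4, -0.1, 0, 0, -1.5, -0.3, 0.4, -0.1]
}}

```text
time: 8.62
eef_pos: [0.6203, 0.0334, 0.0755]
tool_rot: [-3.139, 0.0, -1.226]
contact_force: [-0.3, 2.0, 10.2]
width: 0.0006
```

Emit:
{"fn": "send_rows", "kwargs": {
  "series": [0, 0, -1.5, 0, 0, 0, 0, 0, -1.5, 0, 0, 0]
}}

```text
time: 8.78
eef_pos: [0.6204, 0.0335, 0.0754]
tool_rot: [-3.138, -0.001, -1.226]
contact_force: [-4.8, -0.1, 13.4]
width: 0.0005
```

```bash
python3 g.py 57 8 2 73|head -1; python3 - <<'E'
from h import *
im=env.read_camera("side");cv2.imwrite("pics/s1.png",cv2.resize(im[150:330,210:430],None,fx=3.3,fy=3.3,interpolation=2)[:,:,::-1])
E
```

```text
r 71.5 cw 54.6 F [-4.8 -0.1 13.4] z 75.4
```

View pics/s1.png

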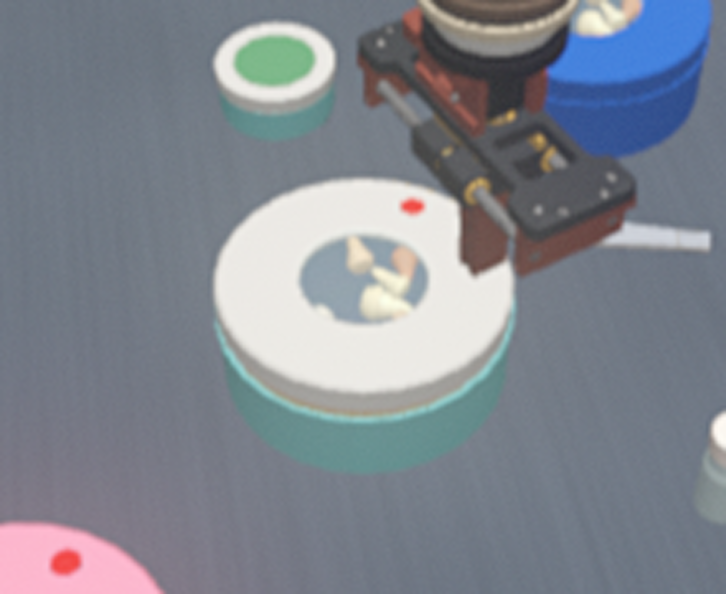

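The side picture (crop) shows the right side of the lid nearly down. A little brass neck shows only at the bottom, around (330,410). I'll carry on at about 10 N.

```bash
python3 g.py 56 10 2.5 73.8
```

```text
r 71.5 cw 54.6 F [-4.   0.9 14. ] z 75.41
-3.9, -4.5, -1.6, -0, 0.2, -0.1, -4.3, -7.4, -1.6, -0, 0.2, -0.1, -4.8, -10.3, -1.6, -0, 0.2, -0.1, -5.5, -13.2, -1.6, -0, 0.2, -0.1, -6.3, -16.1, -1.6, -0, 0.2, -0.1, -7.2, -18.9, -1.6, -0, 0.2, -0.1, -8.2, -21.7, -1.6, -0, 0.2, -0.1, -9.4, -24.4, -1.6, -0, 0.2, -0.1, -10.7, -27.1, -1.6, -0, 0.2, -0.1, -12.1, -29.7, -1.6, -0, 0.2, -0.1,
```

Emit:
{"fn": "send_rows", "kwargs": {
  "series": [-3, -3.5, -1.5, 0, 0.2, -0.1, -4.3, -7.4, -1.6, 0, 0.2, -0.1, -4.8, -10.3, -1.6, 0, 0.2, -0.1, -5.5, -13.2, -1.6, 0, 0.2, -0.1, -6.3, -16.1, -1.6, 0, 0.2, -0.1, -7.2, -18.9, -1.6, 0, 0.2, -0.1, -8.2, -21.7, -1.6, 0, 0.2, -0.1, -9.4, -24.4, -1.6, 0, 0.2, -0.1]
}}

```text
time: 9.5
eef_pos: [0.6145, 0.0129, 0.0766]
tool_rot: [-3.132, 0.002, -1.226]
contact_force: [2.8, 8.4, 13.0]
width: 0.0002
```

```bash
python3 g.py 75 10 2.5 74
```

```text
r 69.8 cw 72.0 F [ 2.8  8.4 13. ] z 76.59
-4.2, -5.4, -2.6, -0.3, 0.5, -0.1, -5.6, -8, -2.6, -0.3, 0.5, -0.1, -7, -10.6, -2.6, -0.3, 0.5, -0.1, -8.6, -13.1, -2.6, -0.3, 0.5, -0.1, -10.3, -15.6, -2.6, -0.3, 0.5, -0.1, -12, -17.9, -2.6, -0.3, 0.5, -0.1, -13.9, -20.2, -2.6, -0.3, 0.5, -0.1, -15.9, -22.4, -2.6, -0.3, 0.5, -0.1, -18, -24.6, -2.6, -0.3, 0.5, -0.1, -20.2, -26.6, -2.6, -0.3, 0.5, -0.1,
```

Emit:
{"fn": "send_rows", "kwargs": {
  "series": [-2.5, -4, -1, -0.3, 0.5, -0.1, -5, -7.5, -1, -0.3, 0.5, -0.1, -7, -10.6, -1, -0.3, 0.5, -0.1, -8.6, -13.1, -1, -0.3, 0.5, -0.1, -10.3, -15.6, -1, -0.3, 0.5, -0.1, -12, -17.9, -1, -0.3, 0.5, -0.1, -13.9, -20.2, -1, -0.3, 0.5, -0.1, -13.9, -20.2, -1.3, -0.3, 0.5, -0.1]
}}

```text
time: 10.17
eef_pos: [0.6024, -0.0064, 0.0767]
tool_rot: [-3.137, 0.0, -1.227]
contact_force: [1.8, 3.2, 9.0]
width: 0.0006
```

```bash
python3 g.py 91 10 2.5 76
```

```text
r 68.8 cw 90.9 F [1.8 3.2 9. ] z 76.72
-2.7, -1.8, -0.7, -0.1, 0.2, 0, -4.7, -4, -0.7, -0.1, 0.2, 0, -6.8, -6.1, -0.7, -0.1, 0.2, 0, -9, -8.1, -0.7, -0.1, 0.2, 0, -11.3, -10, -0.7, -0.1, 0.2, 0, -13.7, -11.8, -0.7, -0.1, 0.2, 0, -16.1, -13.4, -0.7, -0.1, 0.2, 0, -18.6, -15, -0.7, -0.1, 0.2, 0, -21.2, -16.5, -0.7, -0.1, 0.2, 0, -23.8, -17.8, -0.7, -0.1, 0.2, 0,
```

Emit:
{"fn": "send_rows", "kwargs": {
  "series": [0, 0, -1.2, 0, 0.1, 0, 0, 0, -1.2, 0, 0.1, 0]
}}

```text
time: 10.33
eef_pos: [0.6026, -0.0063, 0.0762]
tool_rot: [-3.138, 0.0, -1.227]
contact_force: [-1.1, 1.2, 9.1]
width: 0.0006
```

Emit:
{"fn": "send_rows", "kwargs": {
  "series": [0, 0, -1.2, 0, 0, 0, 0, 0, -1.2, 0, 0, 0]
}}

```text
time: 10.5
eef_pos: [0.6026, -0.0063, 0.0755]
tool_rot: [-3.138, 0.0, -1.227]
contact_force: [-1.3, 1.8, 8.8]
width: 0.0007
```

Emit:
{"fn": "send_rows", "kwargs": {
  "series": [0, 0, -1.2, 0, 0, 0, 0, 0, -1.4, 0, 0, 0]
}}

```text
time: 10.67
eef_pos: [0.6027, -0.0063, 0.0751]
tool_rot: [-3.137, -0.0, -1.227]
contact_force: [-2.5, 1.3, 13.3]
width: 0.0002
```

Emit:
{"fn": "send_rows", "kwargs": {
  "series": [0, 0, -1.2, 0, 0, 0, 0, 0, -1.4, 0, 0, 0]
}}

```text
time: 10.83
eef_pos: [0.6027, -0.0063, 0.075]
tool_rot: [-3.137, -0.0, -1.227]
contact_force: [-4.8, 1.3, 16.4]
width: 0.0004
```

Emit:
{"fn": "send_rows", "kwargs": {
  "series": [0, 0, -1.2, 0, 0, 0, 0, 0, -1.2, 0, 0, 0]
}}

```text
time: 11.0
eef_pos: [0.6026, -0.0063, 0.075]
tool_rot: [-3.136, -0.001, -1.227]
contact_force: [-4.7, 1.9, 14.4]
width: 0.0005
```

Emit:
{"fn": "send_rows", "kwargs": {
  "series": [-2.7, -1.8, -0.8, -0.2, 0.1, 0, -4.7, -4, -0.8, -0.2, 0.1, 0, -6.8, -6.1, -0.8, -0.2, 0.1, 0, -9, -8.1, -0.8, -0.2, 0.1, 0, -11.3, -10, -0.8, -0.2, 0.1, 0, -13.7, -11.8, -0.8, -0.2, 0.1, 0, -16.1, -13.4, -0.8, -0.2, 0.1, 0, -18.6, -15, -0.8, -0.2, 0.1, 0, -18.6, -15, -0.8, -0.2, 0.1, 0]
}}

```text
time: 11.75
eef_pos: [0.5854, -0.0211, 0.0753]
tool_rot: [-3.135, -0.004, -1.227]
contact_force: [2.0, 1.3, 7.5]
width: 0.0003
```

Emit:
{"fn": "send_rows", "kwargs": {
  "series": [0, 0, -1, 0, 0, 0, 0, 0, -1.5, 0, 0, 0, 0, 0, -2, 0, 0, 0]
}}

```text
time: 12.0
eef_pos: [0.5856, -0.0211, 0.0749]
tool_rot: [-3.134, -0.005, -1.227]
contact_force: [-5.6, 1.0, 22.3]
width: 0.0005
```

```bash
python3 g.py 111 12 2.5 76
```

```text
r 68.7 cw 109.6 F [-5.6  1.  22.3] z 74.86
-4.4, -1.7, 1.1, 0.1, 0.5, 0, -7, -3.1, 1.1, 0.1, 0.5, 0, -9.7, -4.3, 1.1, 0.1, 0.5, 0, -12.4, -5.4, 1.1, 0.1, 0.5, 0, -15.2, -6.4, 1.1, 0.1, 0.5, 0, -18.1, -7.3, 1.1, 0.1, 0.5, 0, -21, -8, 1.1, 0.1, 0.5, 0, -23.9, -8.6, 1.1, 0.1, 0.5, 0, -26.8, -9.1, 1.1, 0.1, 0.5, 0, -29.7, -9.5, 1.1, 0.1, 0.5, 0, -32.7, -9.7, 1.1, 0.1, 0.5, 0, -35.6, -9.8, 1.1, 0.1, 0.5, 0,
```

Emit:
{"fn": "send_rows", "kwargs": {
  "series": [-4.4, -1.7, -0.6, 0.1, 0.5, 0, -7, -3.1, -0.6, 0.1, 0.5, 0, -9.7, -4.3, -0.6, 0.1, 0.5, 0, -12.4, -5.4, -0.6, 0.1, 0.5, 0, -15.2, -6.4, -0.6, 0.1, 0.5, 0, -18.1, -7.3, -0.6, 0.1, 0.5, 0, -21, -8, -0.6, 0.1, 0.5, 0, -21, -8, -0.6, 0.1, 0.5, 0]
}}

```text
time: 12.67
eef_pos: [0.566, -0.0293, 0.0752]
tool_rot: [-3.138, -0.001, -1.228]
contact_force: [1.3, 0.4, 7.7]
width: 0.0001
```

Emit:
{"fn": "send_rows", "kwargs": {
  "series": [0, 0, -1, 0, 0, 0, 0, 0, -1, 0, 0, 0]
}}

```text
time: 12.83
eef_pos: [0.5662, -0.0293, 0.0751]
tool_rot: [-3.138, -0.002, -1.228]
contact_force: [-1.9, 0.6, 11.8]
width: 0.0006
```

```bash
python3 g.py 129 12 2.5 74
```

```text
r 68.5 cw 127.3 F [-1.9  0.6 11.8] z 75.14
-5, -0.6, -1.1, 0, 0.3, 0, -8, -1.1, -1.1, 0, 0.3, 0, -10.9, -1.4, -1.1, 0, 0.3, 0, -13.9, -1.6, -1.1, 0, 0.3, 0, -16.8, -1.7, -1.1, 0, 0.3, 0, -19.8, -1.7, -1.1, 0, 0.3, 0, -22.8, -1.5, -1.1, 0, 0.3, 0, -25.7, -1.2, -1.1, 0, 0.3, 0, -28.6, -0.7, -1.1, 0, 0.3, 0, -31.6, -0.2, -1.1, 0, 0.3, 0, -34.4, 0.5, -1.1, 0, 0.3, 0, -37.3, 1.3, -1.1, 0, 0.3, 0,
```

Emit:
{"fn": "send_rows", "kwargs": {
  "series": [-4, -0.5, -0.9, 0, 0.3, 0, -7.5, -1.1, -0.9, 0, 0.3, 0, -10.9, -1.4, -0.9, 0, 0.3, 0, -13.9, -1.6, -0.9, 0, 0.3, 0, -16.8, -1.7, -0.9, 0, 0.3, 0, -19.8, -1.7, -0.9, 0, 0.3, 0, -22.8, -1.5, -0.9, 0, 0.3, 0, -22.8, -1.5, -0.9, 0, 0.3, 0]
}}

```text
time: 13.5
eef_pos: [0.5449, -0.0312, 0.0752]
tool_rot: [-3.139, -0.002, -1.228]
contact_force: [2.7, -0.6, 6.9]
width: 0.0005
```

Emit:
{"fn": "send_rows", "kwargs": {
  "series": [0, 0, -1, 0, 0, 0, 0, 0, -1, 0, 0, 0]
}}

```text
time: 13.67
eef_pos: [0.5451, -0.0313, 0.0751]
tool_rot: [-3.138, -0.002, -1.228]
contact_force: [-2.8, 1.7, 12.1]
width: 0.0005
```

```bash
python3 g.py 147 12 2.5 74
```

```text
r 68.4 cw 145.1 F [-2.8  1.7 12.1] z 75.06
-5.2, 0.9, -1.1, 0, 0.2, 0.1, -8.1, 1.3, -1.1, 0, 0.2, 0.1, -11, 1.9, -1.1, 0, 0.2, 0.1, -13.9, 2.6, -1.1, 0, 0.2, 0.1, -16.7, 3.5, -1.1, 0, 0.2, 0.1, -19.5, 4.4, -1.1, 0, 0.2, 0.1, -22.3, 5.5, -1.1, 0, 0.2, 0.1, -25, 6.7, -1.1, 0, 0.2, 0.1, -27.7, 8, -1.1, 0, 0.2, 0.1, -30.3, 9.5, -1.1, 0, 0.2, 0.1, -32.8, 11, -1.1, 0, 0.2, 0.1, -35.3, 12.7, -1.1, 0, 0.2, 0.1,
```

Emit:
{"fn": "send_rows", "kwargs": {
  "series": [-4, 0.6, -0.9, 0, 0.2, 0.1, -7.7, 1.3, -0.9, 0, 0.2, 0.1, -11, 1.9, -0.9, 0, 0.2, 0.1, -13.9, 2.6, -0.9, 0, 0.2, 0.1, -16.7, 3.5, -0.9, 0, 0.2, 0.1, -19.5, 4.4, -0.9, 0, 0.2, 0.1, -22.3, 5.5, -0.9, 0, 0.2, 0.1, -25, 6.7, -0.9, 0, 0.2, 0.1, -25, 6.7, -0.9, 0, 0.2, 0.1]
}}

```text
time: 14.42
eef_pos: [0.5216, -0.0254, 0.0751]
tool_rot: [-3.138, -0.003, -1.227]
contact_force: [1.6, 0.4, 8.0]
width: 0.0002
```

Emit:
{"fn": "send_rows", "kwargs": {
  "series": [0, 0, -1, 0, 0, 0, 0, 0, -1, 0, 0, 0]
}}

```text
time: 14.58
eef_pos: [0.5218, -0.0254, 0.075]
tool_rot: [-3.137, -0.004, -1.227]
contact_force: [-3.1, 1.3, 14.0]
width: 0.0009
```

```bash
python3 g.py 168 12 2.5 74
```

```text
r 68.1 cw 165.4 F [-3.1  1.3 14. ] z 75.04
-5.4, 2.8, -1, 0.1, 0.3, 0, -8, 4.3, -1, 0.1, 0.3, 0, -10.5, 5.8, -1, 0.1, 0.3, 0, -12.9, 7.5, -1, 0.1, 0.3, 0, -15.3, 9.3, -1, 0.1, 0.3, 0, -17.6, 11.3, -1, 0.1, 0.3, 0, -19.8, 13.3, -1, 0.1, 0.3, 0, -21.9, 15.3, -1, 0.1, 0.3, 0, -23.9, 17.5, -1, 0.1, 0.3, 0, -25.8, 19.8, -1, 0.1, 0.3, 0, -27.6, 22.2, -1, 0.1, 0.3, 0, -29.3, 24.6, -1, 0.1, 0.3, 0,
```

Emit:
{"fn": "send_rows", "kwargs": {
  "series": [-4, 2, -0.9, 0.1, 0.3, 0, -7.5, 4, -0.9, 0.1, 0.3, 0, -10.5, 5.8, -0.9, 0.1, 0.3, 0, -12.9, 7.5, -0.9, 0.1, 0.3, 0, -15.3, 9.3, -0.9, 0.1, 0.3, 0, -17.6, 11.3, -0.9, 0.1, 0.3, 0, -19.8, 13.3, -0.9, 0.1, 0.3, 0, -21.9, 15.3, -0.9, 0.1, 0.3, 0, -21.9, 15.3, -0.9, 0.1, 0.3, 0]
}}

```text
time: 15.33
eef_pos: [0.5014, -0.0112, 0.0751]
tool_rot: [-3.138, -0.003, -1.228]
contact_force: [2.1, -1.5, 8.6]
width: 0.0005
```

Emit:
{"fn": "send_rows", "kwargs": {
  "series": [0, 0, -1, 0, 0, 0, 0, 0, -1, 0, 0, 0]
}}

```text
time: 15.5
eef_pos: [0.5016, -0.0114, 0.075]
tool_rot: [-3.137, -0.003, -1.228]
contact_force: [-3.5, 0.7, 14.9]
width: 0.0005
```

```bash
python3 g.py 189 12 2.5 74
```

```text
r 67.7 cw 186.2 F [-3.5  0.7 14.9] z 75.0
-4.4, 4.4, -1, 0.1, 0.3, 0.1, -6.3, 6.7, -1, 0.1, 0.3, 0.1, -8.1, 9.1, -1, 0.1, 0.3, 0.1, -9.7, 11.5, -1, 0.1, 0.3, 0.1, -11.3, 14.1, -1, 0.1, 0.3, 0.1, -12.7, 16.7, -1, 0.1, 0.3, 0.1, -14.1, 19.3, -1, 0.1, 0.3, 0.1, -15.3, 22, -1, 0.1, 0.3, 0.1, -16.4, 24.8, -1, 0.1, 0.3, 0.1, -17.3, 27.6, -1, 0.1, 0.3, 0.1, -18.2, 30.4, -1, 0.1, 0.3, 0.1, -18.9, 33.3, -1, 0.1, 0.3, 0.1,
```

Emit:
{"fn": "send_rows", "kwargs": {
  "series": [-3, 3, -0.9, 0.1, 0.3, 0.1, -5.8, 6.2, -0.9, 0.1, 0.3, 0.1, -8.1, 9.1, -0.9, 0.1, 0.3, 0.1, -9.7, 11.5, -0.9, 0.1, 0.3, 0.1, -11.3, 14.1, -0.9, 0.1, 0.3, 0.1, -12.7, 16.7, -0.9, 0.1, 0.3, 0.1, -14.1, 19.3, -0.9, 0.1, 0.3, 0.1, -15.3, 22, -0.9, 0.1, 0.3, 0.1, -15.3, 22, -0.9, 0.1, 0.3, 0.1]
}}

```text
time: 16.25
eef_pos: [0.4877, 0.009, 0.0751]
tool_rot: [-3.139, -0.003, -1.228]
contact_force: [1.3, -3.2, 11.6]
width: 0.0006
```

Emit:
{"fn": "send_rows", "kwargs": {
  "series": [0, 0, -1, 0, 0, 0, 0, 0, -1, 0, 0, 0]
}}

```text
time: 16.42
eef_pos: [0.4879, 0.0089, 0.075]
tool_rot: [-3.139, -0.003, -1.228]
contact_force: [-3.3, 0.7, 15.2]
width: 0.0006
```

```bash
python3 g.py 209 12 2.5 74
```

```text
r 67.3 cw 207.1 F [-3.3  0.7 15.2] z 74.96
-2.6, 4.5, -1, 0.1, 0.2, 0.1, -3.6, 7.3, -1, 0.1, 0.2, 0.1, -4.4, 10.2, -1, 0.1, 0.2, 0.1, -5.2, 13.1, -1, 0.1, 0.2, 0.1, -5.8, 16, -1, 0.1, 0.2, 0.1, -6.2, 18.9, -1, 0.1, 0.2, 0.1, -6.6, 21.8, -1, 0.1, 0.2, 0.1, -6.8, 24.8, -1, 0.1, 0.2, 0.1, -6.8, 27.8, -1, 0.1, 0.2, 0.1, -6.8, 30.7, -1, 0.1, 0.2, 0.1, -6.6, 33.7, -1, 0.1, 0.2, 0.1, -6.3, 36.6, -1, 0.1, 0.2, 0.1,
```

Forces are steady, so I'll drop the separate press and make longer strokes.

Emit:
{"fn": "send_rows", "kwargs": {
  "series": [-2, 3.5, -0.9, 0.1, 0.2, 0.1, -3.6, 7.3, -0.9, 0.1, 0.2, 0.1, -4.4, 10.2, -0.9, 0.1, 0.2, 0.1, -5.2, 13.1, -0.9, 0.1, 0.2, 0.1, -5.8, 16, -0.9, 0.1, 0.2, 0.1, -6.2, 18.9, -0.9, 0.1, 0.2, 0.1, -6.6, 21.8, -0.9, 0.1, 0.2, 0.1, -6.8, 24.8, -0.9, 0.1, 0.2, 0.1, -6.8, 27.8, -0.9, 0.1, 0.2, 0.1, -6.8, 27.8, -1.1, 0.1, 0.2, 0.1]
}}

```text
time: 17.25
eef_pos: [0.4821, 0.0343, 0.0749]
tool_rot: [-3.14, -0.004, -1.228]
contact_force: [-1.3, -5.9, 18.0]
width: 0.0005
```

```bash
python3 g.py 230 12 2.5 74
```

```text
r 67.0 cw 229.5 F [-1.3 -5.9 18. ] z 74.9
-1.1, 3.5, -0.9, 0.2, 0.1, 0.1, -1, 6.5, -0.9, 0.2, 0.1, 0.1, -0.7, 9.4, -0.9, 0.2, 0.1, 0.1, -0.4, 12.4, -0.9, 0.2, 0.1, 0.1, 0.1, 15.3, -0.9, 0.2, 0.1, 0.1, 0.7, 18.2, -0.9, 0.2, 0.1, 0.1, 1.5, 21.1, -0.9, 0.2, 0.1, 0.1, 2.3, 23.9, -0.9, 0.2, 0.1, 0.1, 3.3, 26.7, -0.9, 0.2, 0.1, 0.1, 4.4, 29.4, -0.9, 0.2, 0.1, 0.1, 5.7, 32.1, -0.9, 0.2, 0.1, 0.1, 7, 34.8, -0.9, 0.2, 0.1, 0.1,
```

Emit:
{"fn": "send_rows", "kwargs": {
  "series": [-1, 3.3, -0.5, 0.2, 0.1, 0.1, -1, 6.5, -0.5, 0.2, 0.1, 0.1, -0.7, 9.4, -0.5, 0.2, 0.1, 0.1, -0.4, 12.4, -0.5, 0.2, 0.1, 0.1, 0.1, 15.3, -0.5, 0.2, 0.1, 0.1, 0.7, 18.2, -0.5, 0.2, 0.1, 0.1, 1.5, 21.1, -0.5, 0.2, 0.1, 0.1, 2.3, 23.9, -0.5, 0.2, 0.1, 0.1, 3.3, 26.7, -0.5, 0.2, 0.1, 0.1, 3.3, 26.7, -0.6, 0.2, 0.1, 0.1]
}}

```text
time: 18.08
eef_pos: [0.4855, 0.0586, 0.075]
tool_rot: [3.141, -0.003, -1.228]
contact_force: [-2.1, -5.8, 15.4]
width: 0.0006
```

```bash
python3 g.py 252.5 12 2.5 74.2
```

```text
r 67.0 cw 250.6 F [-2.1 -5.8 15.4] z 74.96
1, 5.2, -0.8, 0.2, 0.1, 0.1, 2.2, 7.9, -0.8, 0.2, 0.1, 0.1, 3.5, 10.6, -0.8, 0.2, 0.1, 0.1, 5, 13.2, -0.8, 0.2, 0.1, 0.1, 6.6, 15.7, -0.8, 0.2, 0.1, 0.1, 8.2, 18.1, -0.8, 0.2, 0.1, 0.1, 10, 20.5, -0.8, 0.2, 0.1, 0.1, 11.9, 22.8, -0.8, 0.2, 0.1, 0.1, 13.9, 25, -0.8, 0.2, 0.1, 0.1, 16, 27.1, -0.8, 0.2, 0.1, 0.1, 18.1, 29.1, -0.8, 0.2, 0.1, 0.1, 20.4, 31.1, -0.8, 0.2, 0.1, 0.1,
```

Emit:
{"fn": "send_rows", "kwargs": {
  "series": [0.7, 3.7, -0.6, 0.2, 0.1, 0.1, 2, 7.4, -0.6, 0.2, 0.1, 0.1, 3.5, 10.6, -0.6, 0.2, 0.1, 0.1, 5, 13.2, -0.6, 0.2, 0.1, 0.1, 6.6, 15.7, -0.6, 0.2, 0.1, 0.1, 8.2, 18.1, -0.6, 0.2, 0.1, 0.1, 10, 20.5, -0.6, 0.2, 0.1, 0.1, 11.9, 22.8, -0.6, 0.2, 0.1, 0.1, 13.9, 25, -0.6, 0.2, 0.1, 0.1, 13.9, 25, -0.7, 0.2, 0.1, 0.1]
}}

```text
time: 18.92
eef_pos: [0.4988, 0.0807, 0.0749]
tool_rot: [3.138, -0.003, -1.228]
contact_force: [-5.9, -7.2, 19.2]
width: 0.0006
```

```bash
python3 g.py 275 12 2.5 74.2
```

```text
r 66.6 cw 272.8 F [-5.9 -7.2 19.2] z 74.87
2.7, 5, -0.7, 0.2, -0.1, 0.1, 4.9, 7, -0.7, 0.2, -0.1, 0.1, 7.1, 8.9, -0.7, 0.2, -0.1, 0.1, 9.5, 10.7, -0.7, 0.2, -0.1, 0.1, 11.9, 12.5, -0.7, 0.2, -0.1, 0.1, 14.4, 14.1, -0.7, 0.2, -0.1, 0.1, 16.9, 15.6, -0.7, 0.2, -0.1, 0.1, 19.5, 17, -0.7, 0.2, -0.1, 0.1, 22.2, 18.3, -0.7, 0.2, -0.1, 0.1, 24.9, 19.4, -0.7, 0.2, -0.1, 0.1, 27.7, 20.5, -0.7, 0.2, -0.1, 0.1, 30.5, 21.4, -0.7, 0.2, -0.1, 0.1,
```

Emit:
{"fn": "send_rows", "kwargs": {
  "series": [2, 3.7, -0.2, 0.2, -0.1, 0.1, 4.7, 6.8, -0.2, 0.2, -0.1, 0.1, 7.1, 8.9, -0.2, 0.2, -0.1, 0.1, 9.5, 10.7, -0.2, 0.2, -0.1, 0.1, 11.9, 12.5, -0.2, 0.2, -0.1, 0.1, 14.4, 14.1, -0.2, 0.2, -0.1, 0.1, 16.9, 15.6, -0.2, 0.2, -0.1, 0.1, 19.5, 17, -0.2, 0.2, -0.1, 0.1, 22.2, 18.3, -0.2, 0.2, -0.1, 0.1, 22.2, 18.3, -0.3, 0.2, -0.1, 0.1]
}}

```text
time: 19.75
eef_pos: [0.5198, 0.0969, 0.0749]
tool_rot: [3.137, -0.002, -1.228]
contact_force: [-7.2, -5.1, 17.6]
width: 0.0007
```

```bash
python3 g.py 297.5 12 2.5 74.5
```

```text
r 66.6 cw 295.8 F [-7.2 -5.1 17.6] z 74.95
4, 3.2, -0.4, 0.2, -0.2, 0, 6.8, 4.3, -0.4, 0.2, -0.2, 0, 9.6, 5.2, -0.4, 0.2, -0.2, 0, 12.4, 6, -0.4, 0.2, -0.2, 0, 15.3, 6.7, -0.4, 0.2, -0.2, 0, 18.2, 7.2, -0.4, 0.2, -0.2, 0, 21.2, 7.6, -0.4, 0.2, -0.2, 0, 24.1, 7.9, -0.4, 0.2, -0.2, 0, 27.1, 8.1, -0.4, 0.2, -0.2, 0, 30.1, 8.1, -0.4, 0.2, -0.2, 0, 33, 8, -0.4, 0.2, -0.2, 0, 36, 7.8, -0.4, 0.2, -0.2, 0,
```

Emit:
{"fn": "send_rows", "kwargs": {
  "series": [3.5, 2.8, 0, 0.2, -0.2, 0, 6.6, 4.2, 0, 0.2, -0.2, 0, 9.6, 5.2, 0, 0.2, -0.2, 0, 12.4, 6, 0, 0.2, -0.2, 0, 15.3, 6.7, 0, 0.2, -0.2, 0, 18.2, 7.2, 0, 0.2, -0.2, 0, 21.2, 7.6, 0, 0.2, -0.2, 0, 24.1, 7.9, 0, 0.2, -0.2, 0, 27.1, 8.1, 0, 0.2, -0.2, 0, 27.1, 8.1, -0.1, 0.2, -0.2, 0]
}}

```text
time: 20.58
eef_pos: [0.5457, 0.1041, 0.075]
tool_rot: [3.139, -0.0, -1.228]
contact_force: [-5.0, -0.9, 13.5]
width: 0.0003
```

```bash
python3 g.py 320 12 2.5 74.5
```

```text
r 67.2 cw 319.0 F [-5.  -0.9 13.5] z 75.03
4.2, 0.9, -0.5, 0.1, -0.1, 0.1, 7.1, 0.8, -0.5, 0.1, -0.1, 0.1, 10.1, 0.5, -0.5, 0.1, -0.1, 0.1, 13, 0.2, -0.5, 0.1, -0.1, 0.1, 16, -0.3, -0.5, 0.1, -0.1, 0.1, 18.9, -0.9, -0.5, 0.1, -0.1, 0.1, 21.7, -1.7, -0.5, 0.1, -0.1, 0.1, 24.6, -2.5, -0.5, 0.1, -0.1, 0.1, 27.4, -3.5, -0.5, 0.1, -0.1, 0.1, 30.1, -4.6, -0.5, 0.1, -0.1, 0.1, 32.8, -5.8, -0.5, 0.1, -0.1, 0.1, 35.5, -7.2, -0.5, 0.1, -0.1, 0.1,
```

Emit:
{"fn": "send_rows", "kwargs": {
  "series": [3.7, 0.9, -0.2, 0.1, -0.1, 0.1, 7.1, 0.8, -0.2, 0.1, -0.1, 0.1, 10.1, 0.5, -0.2, 0.1, -0.1, 0.1, 13, 0.2, -0.2, 0.1, -0.1, 0.1, 16, -0.3, -0.2, 0.1, -0.1, 0.1, 18.9, -0.9, -0.2, 0.1, -0.1, 0.1, 21.7, -1.7, -0.2, 0.1, -0.1, 0.1, 24.6, -2.5, -0.2, 0.1, -0.1, 0.1, 27.4, -3.5, -0.2, 0.1, -0.1, 0.1, 30.1, -4.6, -0.2, 0.1, -0.1, 0.1]
}}

```text
time: 21.42
eef_pos: [0.5744, 0.1, 0.0751]
tool_rot: [3.139, 0.001, -1.226]
contact_force: [-6.2, 1.8, 11.7]
width: 0.0002
```

```bash
python3 g.py 345 12 2.5 74.5
```

```text
r 67.9 cw 343.8 F [-6.2  1.8 11.7] z 75.11
4.1, -1.7, -0.6, -0, -0.2, -0.1, 6.7, -3, -0.6, -0, -0.2, -0.1, 9.3, -4.5, -0.6, -0, -0.2, -0.1, 11.8, -6.1, -0.6, -0, -0.2, -0.1, 14.3, -7.8, -0.6, -0, -0.2, -0.1, 16.6, -9.5, -0.6, -0, -0.2, -0.1, 18.9, -11.4, -0.6, -0, -0.2, -0.1, 21.1, -13.4, -0.6, -0, -0.2, -0.1, 23.3, -15.5, -0.6, -0, -0.2, -0.1, 25.3, -17.6, -0.6, -0, -0.2, -0.1, 27.2, -19.9, -0.6, -0, -0.2, -0.1, 29, -22.2, -0.6, -0, -0.2, -0.1,
```

Emit:
{"fn": "send_rows", "kwargs": {
  "series": [4.1, -1.7, -0.5, 0, -0.2, -0.1, 6.7, -3, -0.5, 0, -0.2, -0.1, 9.3, -4.5, -0.5, 0, -0.2, -0.1, 11.8, -6.1, -0.5, 0, -0.2, -0.1, 14.3, -7.8, -0.5, 0, -0.2, -0.1, 16.6, -9.5, -0.5, 0, -0.2, -0.1, 18, -10.6, -0.5, 0, -0.2, -0.1, 18, -10.6, -0.5, 0, -0.2, -0.1, 18, -10.6, -0.7, 0, -0.2, -0.1]
}}

```text
time: 22.17
eef_pos: [0.592, 0.0904, 0.0751]
tool_rot: [-3.141, 0.001, -1.227]
contact_force: [-4.5, 2.4, 13.8]
width: 0.0006
```

```bash
python3 - <<'E'
from h import *
s=env.state();im=env.read_camera("side");cv2.imwrite("pics/s2.png",cv2.resize(im[150:330,210:430],None,fx=3.3,fy=3.3,interpolation=2)[:,:,::-1])
r,n=red(im,(274,195,95,75));print(r,n)
E
python3 g.py 362 12 2.5 74.5
```

```text
[nan nan] 0
r 68.6 cw 0.6 F [-3.7  2.  12.1] z 75.11
3.2, -3.5, -0.6, -0.1, 0, -0, 5.3, -5.5, -0.6, -0.1, 0, -0, 7.4, -7.7, -0.6, -0.1, 0, -0, 9.3, -9.9, -0.6, -0.1, 0, -0, 11.2, -12.2, -0.6, -0.1, 0, -0, 12.9, -14.6, -0.6, -0.1, 0, -0, 14.5, -17.1, -0.6, -0.1, 0, -0, 16.1, -19.6, -0.6, -0.1, 0, -0, 17.5, -22.3, -0.6, -0.1, 0, -0, 18.8, -24.9, -0.6, -0.1, 0, -0, 20, -27.6, -0.6, -0.1, 0, -0, 21, -30.4, -0.6, -0.1, 0, -0, h.py:22: RuntimeWarning: Mean of empty slice.
  k=np.zeros_like(m);k[y:y+h,x:x+w]=1;v,u=np.nonzero(m&k);return np.array([u.mean(),v.mean()]),len(u)
  ret = ret.dtype.type(ret / rcount)
```

View pics/s2.png

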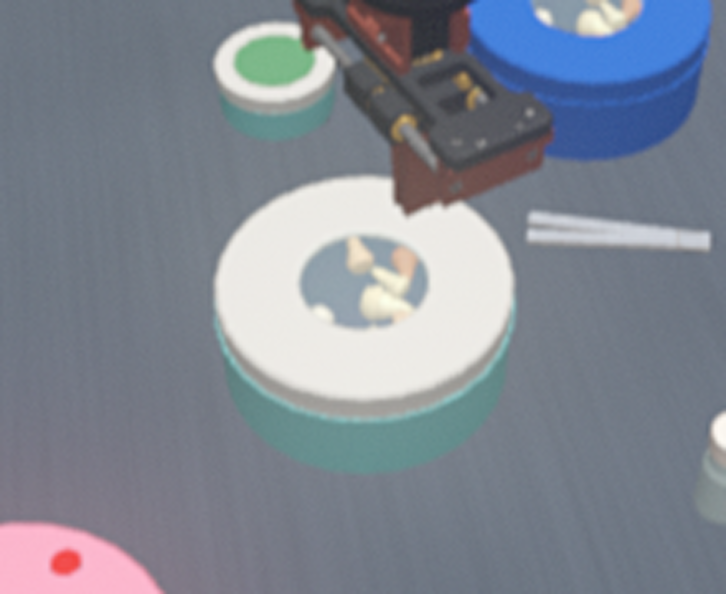

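The second side crop shows the lid level, with no brass visible along the lower edge around (360,415). The tin is in its original place and the tip is on the dot. I'll lift straight off and check.

Emit:
{"fn": "send_rows", "kwargs": {
  "series": [0, 0, 2, 0, 0, 0, 0, 0, 8, 0, 0, 0, 0, 0, 18, 0, 0, 0, 0, 0, 33, 0, 0, 0, 0, 0, 53, 0, 0, 0, 0, 0, 78, 0, 0, 0, 0, 0, 103, 0, 0, 0, 10, 10, 120, 0, 0, 0, 40, 30, 125, 0, 0, 0, 70, 50, 125, 0, 0, 0, 80, 60, 125, 0, 0, 0, 80, 60, 125, 0, 0, 0]
}}

```text
time: 23.22
eef_pos: [0.6732, 0.1531, 0.1999]
tool_rot: [-3.14, 0.003, -1.225]
contact_force: [-1.0, 0.3, -0.5]
width: 0.0006
```

```bash
python3 - <<'E'
from h import *
D={}
a=env.read_camera("top");b=env.read_camera("side")
for c,im,box in (("top",a,(270,195,85,85)),("side",b,(274,195,92,80))):
    r,n=red(im,box);D[c]=ray(pose(c),r) if n else 0;print(c,r,n)
    print([np.round(d["extent"],1).tolist() for d in env.look_for(c,"window")][:3])
try: print(tri(*D.values()))
except Exception as e: print(e)
cv2.imwrite("pics/f.png",np.hstack([cv2.resize(a[100:280,160:400],(400,300)),cv2.resize(b[190:300,250:397],(400,300),interpolation=2)])[:,:,::-1])
print(env.state()["contact_force"])
E
```

```text
top [nan nan] 0
[[211.6, 146.3, 2.2, 8.9]]
side [334.75       211.66666667] 12
[[367.7, 139.1, 34.3, 20.7], [298.3, 220.4, 42.6, 30.6], [181.3, 331.3, 51.9, 49.7]]
cannot unpack non-iterable int object
[ 0.06639296 -1.24286512  0.39369761]h.py:22: RuntimeWarning: Mean of empty slice.
  k=np.zeros_like(m);k[y:y+h,x:x+w]=1;v,u=np.nonzero(m&k);return np.array([u.mean(),v.mean()]),len(u)
  ret = ret.dtype.type(ret / rcount)
```

View pics/f.png

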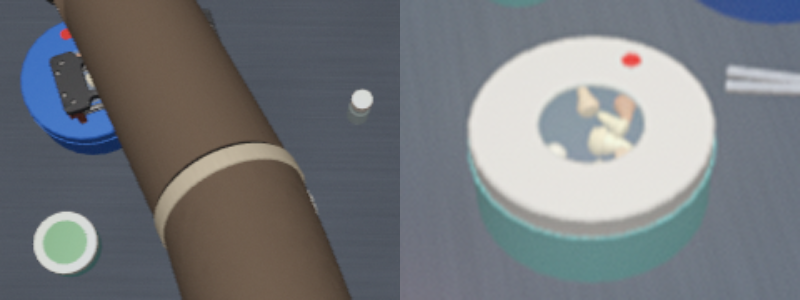

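```bash
python3 -c "
from rig import env
print(env.finish_job())"
```

```text
the job is handed in; nothing more can be done
None
```

I pressed the teal tin's lid down in one clockwise round with closed fingertips, starting and ending on the red dot, and handed the job in at about 23 s. My last checks show the lid down all the way round.

- **Path:** the fingertips stayed 66.6–71.5 mm from the lid's centre at every reading, so they kept off the glass.
- **Force:** readings were mostly 6–15 N. A few on landed spots ran higher, with a peak of 22 N at about 110° from the dot. That is heavier than "lightly", but under the 35 N that dents the lid. Sideways drag reached about 9 N.
- **Lid height:** from 90° round to the dot, the fingertips stopped at 74.9–75.2 mm under load and did not sink further. Home is 75 mm.
- **Final pictures:** the side view shows the lid level, with no brass neck showing on the side it can see. The tin did not visibly move.

These checks failed or disagreed:
- **Dot height:** the first press at the dot read 74.0 mm while the lid was still tilted. The final reading there was 75.1 mm.
- **First 75° not rechecked:** this stretch still read up to about 76.6 mm as I passed it. I judged it home because the lid is rigid and the rest of the rim landed level. I did not touch that stretch again.
- **Top camera:** the arm blocked its last view, so the far side and the dot's final 3D position were not confirmed from above. The bystanders were also not measured again at the end; those in the last views looked undisturbed, but the jar was out of frame.

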